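# Power up the particle counter and start a sample

## Robot

A 6-joint arm with a two-finger parallel gripper is mounted at the origin on the work surface. World frame = base frame: x ahead of the robot, y to its left, z up, the work surface at z = 0. Lengths are in mm, angles in rad, forces in N, time in s.
With the tool pointing down it reaches from about 350 to 875 mm from the base axis. Payload 4.2 kg.
Tool frame: the origin (TCP) lies midway between the tips of the shut fingers; the grasp point (between the pads) lies 19 mm behind it; z points along the fingers, y is the line along which they close (so a half turn about z gives the same grasp; the last joint's range is limited). The gripper opens to 85 mm and grips with 20 to 120 N. Pads are 22 mm wide; open, the fingers measure 114 mm over their backs; the gripper's body (76 mm by 85 mm) begins 54 mm behind the grasp point. The pads swing forward as they close: fully open they stand 13 mm farther back than shut.
Start: joints at [1.551, 0.385, 0.008, 0, -1.194, -0.259], TCP at [171.969, 600.854, 231.312] pointing down, gripper open.
Joint ranges: [-3.14, 3.14], [-1.21, 2.06], [-1.07, 1.41], [-3.16, 2.05], [-2.99, -0.16], [-3.1, 3.1]. Speed limits (rad/s): [2.79, 2.79, 3.14, 3.14, 3.14, 3.14].

## Interface

Orientations are given as a unit quaternion [x, y, z, w].
In Python, from bench import arm, eyes, nets gives the robot as it stands.
- The arm moves only by the tool apply_moves, never from a script. Its arguments are lists of equal length, an entry for each row: "delta_rot": the turn, a rotation vector about the tool's x, y, z as a fraction of full scale, a list of three; "xyz": the shift along the tool's x, y, z as a fraction of full scale, a list of three; "hand": the gripper command: -1 is fully open, 1 is shut, values between are in proportion. In form: {"delta_rot": [[ax, ay, az], ...], "xyz": [[dx, dy, dz], ...], "hand": [hand, ...]}. A call has 1 to 20 rows; each row shifts and turns the commanded pose from where the row before left it, along the tool's axes as they then stand; what a row does not reach is not made up. Full scale, the value 1, is 0.025 m for a shift and 6 degrees for a turn. A row lasts 1/12 s, in which the tool goes at most 41.7 mm and 7.16 degrees, less where a joint would pass 70% of its speed; a pose out of reach is approached as far as the arm can. A call with a number of a shift or a turn outside -1 to 1 is refused whole. A call with a gripper value outside its range is refused whole. The fingers move at their own pace and stop on an object; the grip force is fixed at half the most. Time passes only in rows, so rows that do not move let the fingers close. It gives the time, the measured TCP pose, the force, the opening and the grip force at its end, in the units of the state.
- arm.read_state(): the state, without advancing time (a new reading comes with each control period).
- eyes.get_image(name): name is "scene" or "top"; returns a dict with "frame" (420x560x3 uint8, red, green, blue), "range_z" (420x560 float32, mm along the optical axis (not along the pixel's ray), 0 where there is no reading), "camera_matrix" (3x3 intrinsics, pixels), "dist" ([k1, k2, p1, p2, k3] as OpenCV has them; the pictures are not rectified), "R" (3x3) and "t" (3): a world point X has camera coordinates R X + t. Camera axes: x right, y down, z forward; pixel columns grow to the right and rows downward; lengths in mm; the calibration is good to about 2 mm. A picture is of the moment at which its call begins.
- arm.job_done(): hands the job in; it is judged then, once.
Trained networks look in a picture, given as the dict that the camera call returned (one of the last four; its "shot" number tells which), for a name from the list of things; names that differ only in an ending like _2 or _b are one class to them, and where a whole thing is asked for, a point or a joint stands for the part that bears it (a point fixed in the world has none). Each returns a list of dicts, best first, with "score" (0 to 1); they miss things now and then, are a little off and sometimes report something else, mostly with a low value. They report only what shows in the picture. A call takes as long as a camera call. They do not tell look-alikes from the thing itself.
- nets.look_for(name, picture): "bbox" ([left, top, right, bottom] in pixels, round what is visible of it).
- nets.masks_of(name, picture): "region" (420x560 bool, what is visible of it) and "bbox" ([left, top, right, bottom] in pixels, round what is visible of it).
The state is a dict: "clock": time; "joints": joint angles; "joint_vel": joint speeds; "joint_efforts": joint torques, N m; "position": TCP position; "ee_rot": TCP orientation; "contact_force": force on the tool from outside, world axes, zero at the start; "wrist_torque": the same for the moment, N m; "gripper_width": finger opening in mm; "grasp_force": force on a finger pad.
Only numpy, scipy, OpenCV 4.12 (cv2) and the standard library are available. Lean on these libraries where they do the work, as an engineer would, in place of code of your own. Each camera call takes 0.05 s, during which the arm holds its last target. There are 200 camera calls.

## Task

Start an air sample on the bench particle counter by pressing its controls in this order: first push the raised end of the wide rocker on the grey outlet box all the way down so that the box is switched on; then press the counter's square key fully in, where it stays; then press its long bar key fully down, keep it down for at least two seconds and let it come back up. Leave the round key alone, and only press: do not lift or shove the outlet box or any of the things lying about.

Things in the scene. Friction and masses are not known exactly. Their poses are not given: they have to be found in the camera images.
- counter: Bench particle counter: cream flat-topped box 220 (x) x 260 (y) x 70 mm high, fixed, origin at the centre of its underside, x to its rear, z up. Over its front (-x) deck stand three white keys in a row along y, 70 mm apart, in an order that varies, each in a dark surround 66 (x) x 42 (y) mm, 3 mm thick. Behind them a dark display and a steel inlet stub (top 100 mm above the bench).
- key_square_top (a point): Centre of the top face of the square key, 26 x 26 mm; moves with the key: 83 mm above the bench when out, 75 mm when fully in (2 mm proud of its surround). Its axes are parallel to the counter's.
- key_square (a joint): Travel of the square key, downwards: 0 is out, 0.008 m fully in. It takes about 2.5 N over the whole travel, a little more when pushed fast, and has no spring: it stays where it is pushed.
- key_bar_top (a point): Centre of the top face of the long bar key, 56 mm (counter's x) x 18 mm (counter's y); moves with the key: 83 mm above the bench when up, 75 mm when fully down (2 mm proud of its surround). Its axes are parallel to the counter's.
- key_bar (a joint): Travel of the bar key, downwards: 0 is up, 0.008 m fully down. Spring return: 1 N to start, 3.5 N fully down.
- key_round_top (a point): Centre of the top face of the round key, 28 mm across; not to be pressed. Moves with the key.
- key_round (a joint): Travel of the round key, downwards: 0 is up, 0.008 m fully down. Spring return, as the bar key.
- switchbox: Loose grey outlet box, 200 (x) x 88 (y) x 45 mm high, 0.6 to 1.1 kg, flat on the bench. Origin: centre of its underside; x along its length, z up. On its top, over the +x half, sits a wide white rocker in a black frame (frame top 51 mm above the bench); over the -x half a round socket.
- rocker_on_end (a point): Where to press the rocker: on the top face of the white rocker plate (60 mm along the box's x, 34 mm along y, 8 mm thick), 22 mm from its pivot towards the box's +x end, near a thin dark line; moves with the rocker. It is about 65 mm above the bench when off (raised) and about 55 mm when fully on (a broad flat fingertip may then stand 2 mm higher, on the slope).
- rocker (a joint): Angle of the rocker about the box's y: 0 is off (its +x end up, tilted 0.22 rad), 0.44 fully on (its +x end down). The pivot lies 45 mm from the box's origin along +x, 56 mm above the bench. It stays where it is left; 2 to 4 N at the press point moves it, so a force stop of 6 N or more serves.
- tape_roll: Loose grey roll of tape lying flat on the counter's rear deck, 68 mm across, 19 mm high; origin at the centre of its underside. A bystander.
- jar: Loose lidded jar standing on the bench beyond the outlet box, 48 mm across, 65 mm high; origin at the centre of its underside. A bystander.
- parts_bin: Loose open blue bin on the bench beyond the counter, 90 x 130 x 50 mm high; origin at the centre of its underside. A bystander.
- handheld: Loose dark handheld meter lying on the bench in front of the outlet box, 62 x 115 x 18 mm; origin at the centre of its underside. A bystander.
There are look-alikes about, which are no part of the job. There is more than one size of the switchbox; the job needs the smallest.

How it is judged (in metres and radians):
On the way, in this order (a step that is already met when the one before it is completed fails the run):
1. the outlet box is switched on: rocker beyond 0.36 rad (value of joint rocker above 0.36 rad), for 0.2 s.
2. the square key is in: beyond 6 mm (value of joint key_square above 0.006 m), for 0.2 s.
3. the bar key is kept down, beyond 5 mm, for two seconds on end (value of joint key_bar above 0.005 m), for 2 s.
At the end, for the whole second after the job is handed in: Rocker on (beyond 0.36 of 0.44 rad), square key in (beyond 6 of 8 mm), bar key and round key up again (within 2 mm), the outlet box at rest, and it and the bystanders within 30 mm of where they began (value of joint rocker above 0.36 rad and value of joint key_square above 0.006 m and value of joint each of key_bar, key_round below 0.002 m and linear speed of switchbox below 0.01 m/s and distance of each of switchbox, tape_roll, jar, parts_bin, handheld from where it was at the start of the episode below 0.03 m); the robot touches nothing.
It fails at once if the round key is pressed (beyond 3 mm) (value of joint key_round above 0.003 m).
It fails at once if the square key is pressed (beyond 3 mm) while the rocker is not on (value of joint key_square above 0.003 m and value of joint rocker below 0.34 rad).
It fails at once if the bar key is pressed (beyond 3 mm) before the square key is in (value of joint key_bar above 0.003 m and value of joint key_square below 0.005 m).
It fails at once if the outlet box is lifted (15 mm) or shoved (30 mm) (height (world z) of switchbox above 0.015 m or distance of switchbox from where it was at the start of the episode above 0.03 m).
It fails at once if a bystander is moved more than 30 mm or picked up (distance of any of tape_roll, jar, parts_bin, handheld from where it was at the start of the episode above 0.03 m).
It also fails if it takes over 58 s, if anything falls off the work surface, if the arm or the gripper's body presses on something with over 40 N, if the wrist force passes 120 N, or if a joint passes its speed limit or range.

## Working session

There is one attempt and no reset: what is moved stays moved. The work goes in short steps, Python scripts to look and compute and a tool call to move; the robot and the scene stay as the last step left them, time stands still between calls to the robot, and variables do not carry over. Pictures are saved under pics/ and viewed, at most 10 in all, crops included, and the job is handed in when it is done.

Besides the shell and the picture viewer there is one more tool, called after ">>>" as name(argument=value, ...), one argument or row to a line, values as JSON. apply_moves: Moves the arm, as the interface text tells. Its arguments: {"type":"object","properties":{"delta_rot":{"type":"array"},"xyz":{"type":"array"},"hand":{"type":"array"}},"required":["delta_rot","xyz","hand"]}

```bash
mkdir -p pics
cat > h.py <<'E'
import numpy as np,cv2,pickle
from bench import arm,eyes,nets
def shot(n,fn=None):
    p=eyes.get_image(n)
    if fn: cv2.imwrite('pics/'+fn,p['frame'][:,:,::-1])
    return p
def cloud(p):
    h,w=p['range_z'].shape
    g=np.stack(np.meshgrid(np.arange(w),np.arange(h)),-1).reshape(-1,1,2).astype(np.float64)
    u=cv2.undistortPoints(g,p['camera_matrix'],p['dist']).reshape(h,w,2)
    z=p['range_z'][...,None]
    c=np.concatenate([u*z,z],-1)
    X=(c-p['t'].reshape(3))@p['R']
    X[p['range_z']==0]=np.nan
    return X
E
python3 - <<'E'
from h import *
s=arm.read_state(); print(s)
for n in('top','scene'):
    p=shot(n,n+'1.png'); X=cloud(p); np.save(n+'.npy',X)
    for k in('counter','key_square_top','key_bar_top','key_round_top','switchbox','rocker_on_end'):
        for d in nets.masks_of(k,p):
            m=d['region']&~np.isnan(X[...,0])
            print(n,k,round(d['score'],2),np.round(d['bbox']),m.sum(),np.round(np.median(X[m],0)) if m.any() else '')
E
```

```text
{'clock': 0.0, 'joints': array([ 1.55060857e+00,  3.85588874e-01,  6.61242706e-03, -5.47578022e-04,
       -1.19400684e+00, -2.58592311e-01]), 'joint_vel': array([ 2.59780838e-04, -6.28196363e-04, -1.55336822e-05, -5.10237266e-04,
       -6.89755255e-04,  5.95276112e-04]), 'joint_efforts': array([ 3.24326093e-04, -3.92286694e+01,  1.88403279e+01,  4.18608114e+00,
       -4.68946091e-03, -2.16077694e-06]), 'position': array([171.80135633, 600.30315645, 230.18963353]), 'ee_rot': array([ 9.90286264e-01, -1.39039039e-01, -1.22629718e-04,  1.11598447e-03]), 'contact_force': array([-0.97555022,  0.39997338,  0.19651225]), 'wrist_torque': array([ 0.02513141, -0.04604678, -0.03348798]), 'grasp_force': 0.0, 'gripper_width': 85.64852354741082}
top counter 0.91 [119. 136. 238. 242.] 7488 [541. 173.  71.]
top counter 0.73 [166.  96. 224. 143.] 1901 [720. 169.   6.]
top key_square_top 0.7 [192. 208. 203. 221.] 127 [465. 133.  82.]
top key_square_top 0.58 [145. 137. 172. 168.] 377 [613. 244.  88.]
top key_bar_top 0.63 [139. 189. 152. 212.] 178 [494. 270.  83.]
top key_bar_top 0.22 [143. 136. 171. 
[... 538 characters left out ...]
305 [ 619. -222.   60.]
top rocker_on_end 0.45 [118. 134. 237. 240.] 7761 [541. 175.  71.]
scene counter 0.59 [304. 134. 408. 216.] 4098 [555. 146.  70.]
scene counter 0.29 [243. 235. 321. 299.] 2532 [ 589. -237.   45.]
scene key_square_top 0.59 [326. 163. 335. 169.] 54 [469. 130.  83.]
scene key_bar_top 0.59 [353. 139. 366. 150.] 87 [494. 266.  82.]
scene switchbox 0.61 [154. 294. 260. 349.] 5301 [ 544. -486.   60.]
scene switchbox 0.6 [118. 194. 212. 242.] 3567 [ 215. -333.   59.]
scene rocker_on_end 0.85 [162. 300. 200. 322.] 626 [ 491. -518.   78.]
scene rocker_on_end 0.81 [164. 200. 196. 218.] 375 [ 249. -295.   79.]
scene rocker_on_end 0.75 [284. 262. 310. 278.] 260 [ 626. -224.   61.]
```

View pics/top1.png

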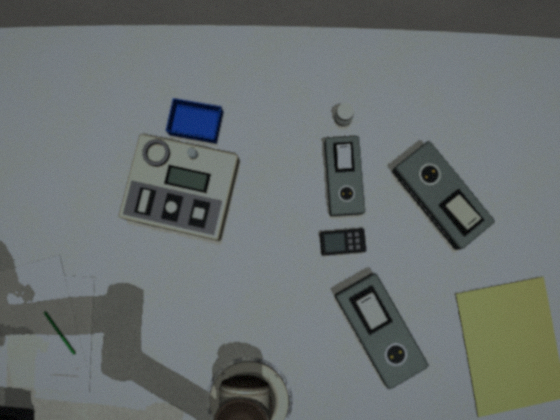

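View pics/scene1.png

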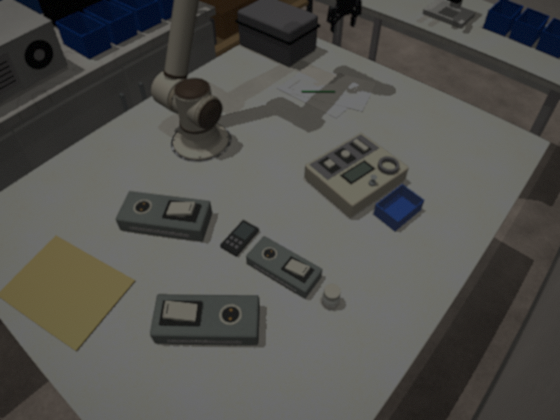

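Run:
```python
from h import *
X=np.load('top.npy'); Z=X[...,2]
def fit(c0,r,lo,hi,t):
    m=(np.hypot(X[...,0]-c0[0],X[...,1]-c0[1])<r)&(Z>lo)&(Z<hi)
    P=X[m]; n,l,st,ce=cv2.connectedComponentsWithStats(m.astype(np.uint8))
    P=X[l==1+np.argmax(st[1:,4])]
    print(t,len(P),'mean',P.mean(0).round(1),cv2.minAreaRect(P[:,:2].astype(np.float32)))
    return P
fit((573,-225),130,38,70,'box')
fit((541,173),200,62,78,'counter')
P=fit((619,-222),60,53.5,75,'rocker')
A=np.c_[P[:,:2],np.ones(len(P))]; print('plane',np.linalg.lstsq(A,P[:,2],rcond=None)[0],np.percentile(P[:,2],[5,95]))
for c,t in (((465,133),'sq'),((494,268),'bar'),((478,200),'round')): 
    fit(c,38,79,90,t); fit(c,45,72.0,79,t+' surround')
fit((613,244),60,80,110,'tape')
```

```text
box 2711 mean [ 574.3 -225.9   47.5] ((576.6553344726562, -226.38607788085938), (201.82275390625, 88.74909973144531), 4.990870475769043)
counter 7761 mean [527.5 182.5  71.1] ((534.525146484375, 190.62933349609375), (260.4069519042969, 221.59127807617188), 78.7630615234375)
rocker 320 mean [ 623.5 -223.    60.7] ((624.7997436523438, -224.8892822265625), (65.94974517822266, 39.77724838256836), 5.366733551025391)
plane [  0.1558035    0.07294639 -20.1850097 ] [54.65635326 67.56791264]
sq 105 mean [464.8 133.7  82.8] ((465.33587646484375, 132.9041748046875), (28.399871826171875, 25.68949317932129), 77.14556121826172)
sq surround 231 mean [487.3 131.3  74.4] ((486.474609375, 134.69259643554688), (44.80025100708008, 77.18522644042969), 1.5096771717071533)
bar 163 mean [492.3 270.3  83.5] ((492.4254455566406, 270.54656982421875), (19.520769119262695, 55.596946716308594), 77.66976928710938)
bar surround 281 mean [488.3 264.5  74.4] ((491.1946105957031, 265.2207946777344), (71.03274536132812, 87.76605224609375), 41.54512405395508)
round 99 mean [479.  200.6  83.4] ((478.5738830566406, 200.25514221191406), (26.600791931152344, 27.077125549316406), 20.48387908935547)
round surround 390 mean [481.4 200.7  74.4] ((480.250244140625, 204.1676025390625), (71.20758056640625, 88.30953979492188), 56.53907775878906)
tape 324 mean [614.1 245.1  88.8] ((614.7367553710938, 245.15081787109375), (66.59467315673828, 65.45858001708984), 8.931720733642578)
```

The top view shows the smallest outlet box at about (343,175), its rocker at (343,155) towards the far end. On the counter the keys run bar (145,201), round (171,208), square (198,214). I'm moving to the rocker with the fingers shut.

>>> apply_moves(
  delta_rot=[
    [0,0,0],
    [0,0,0],
    [0,0,0],
    [0,0,0],
    [0,0,0],
    [0,0,0],
    [0,0,0],
    [0,0,0],
    [0,0,0],
    [0,0,0],
    [0,0,0],
    [0,0,0],
    [0,0,0],
    [0,0,0],
    [0,0,0],
    [0,0,0],
    [0,0,-0.9],
    [0,0,-0.9],
    [0,0,-0.9],
    [0,0,-0.8],
  ],
  xyz=[
    [0.5,0.5,0],
    [0.9,0.9,0],
    [0.9,0.9,0],
    [0.9,0.9,0],
    [0.9,0.9,0],
    [0.9,0.9,0],
    [0.9,0.9,0],
    [0.9,0.9,0],
    [0.9,0.9,0],
    [0.9,0.9,0],
    [0.9,0.9,0],
    [0.9,0.9,0],
    [0.9,0.9,0],
    [0.9,0.9,0],
    [0.9,0.9,0],
    [0.9,0.9,0],
    [0,0,0],
    [0,0,0],
    [0,0,0],
    [0,0,0],
  ],
  hand=[1,1,1,1,1,1,1,1,1,1,1,1,1,1,1,1,1,1,1,1],
)

```text
clock: 2.37
position: [412.3, 167.6, 231.5]
ee_rot: [0.999, 0.046, 0.0, -0.0]
contact_force: [-0.0, 0.4, -0.3]
gripper_width: 0.2
grasp_force: 0.0
```

```bash
cat >> h.py <<'E'
from scipy.spatial.transform import Rotation as Ro
def go(x,y,z,yaw=None):
    s=arm.read_state(); R=Ro.from_quat(s['ee_rot']).as_matrix()
    print('t',s['clock'],'pos',s['position'].round(1),'F',s['contact_force'].round(1),'w',s['gripper_width'])
    print('yaw',np.degrees(np.arctan2(R[1,0],R[0,0])).round(1),'tilt',np.degrees(np.arccos(-R[2,2])).round(2),'rows of full scale:',(R.T@(np.array([x,y,z])-s['position'])/25).round(2))
E
python3 -c "
from h import *
go(643.3,-220.6,100)"
```

```text
t 2.3667 pos [412.3 167.6 231.5] F [-0.   0.4 -0.3] w 0.16951737572130637
yaw 5.2 tilt 0.03 rows of full scale: [ 7.78 16.31  5.26]
```

>>> apply_moves(
  delta_rot=[
    [0,0,0],
    [0,0,0],
    [0,0,0],
    [0,0,0],
    [0,0,0],
    [0,0,0],
    [0,0,0],
    [0,0,0],
    [0,0,0],
    [0,0,0],
    [0,0,0],
    [0,0,0],
    [0,0,0],
    [0,0,0],
    [0,0,0],
    [0,0,0],
    [0,0,0],
    [0,0,0],
    [0,0,0],
    [0,0,0],
  ],
  xyz=[
    [0.4,0.9,0],
    [0.4,0.9,0],
    [0.4,0.9,0],
    [0.4,0.9,0],
    [0.4,0.9,0],
    [0.4,0.9,0],
    [0.4,0.9,0],
    [0.5,0.9,0],
    [0.5,0.9,0],
    [0.5,0.9,0.3],
    [0.5,0.9,0.4],
    [0.5,0.9,0.5],
    [0.5,0.9,0.5],
    [0.5,0.9,0.5],
    [0.5,0.9,0.5],
    [0.5,0.9,0.5],
    [0.4,0.9,0.5],
    [0.38,0.9,0.5],
    [0.1,0.11,0.5],
    [0,0,0],
  ],
  hand=[1,1,1,1,1,1,1,1,1,1,1,1,1,1,1,1,1,1,1,1],
)

```text
clock: 4.03
position: [650.1, -221.1, 109.8]
ee_rot: [0.999, 0.042, -0.003, -0.001]
contact_force: [-0.3, 0.3, -1.1]
gripper_width: 0.2
grasp_force: 0.0
```

```bash
python3 -c "
from h import *
go(643.3,-220.6,70)
p=shot('scene','scene2.png');cv2.imwrite('pics/scene2c.png',cv2.resize(p['frame'][200:310,220:360,::-1],None,fx=5,fy=5))"
```

```text
t 4.0333 pos [ 650.1 -221.1  109.8] F [-0.3  0.3 -1.1] w 0.15162169142926155
yaw 4.9 tilt 0.35 rows of full scale: [-0.26 -0.04  1.59]
```

View pics/scene2c.png

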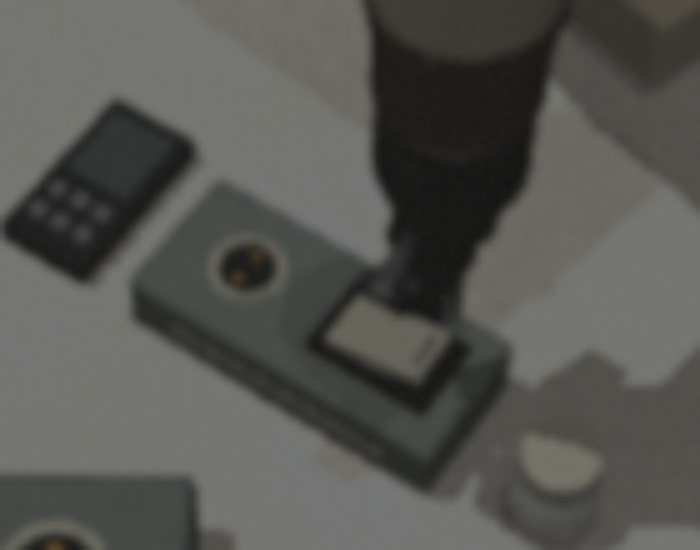

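The crop shows the fingertips above the rocker, whose dark line lies at the far end (425,350), so the +x end is the raised one. Centering, then descending to just above it.

>>> apply_moves(
  delta_rot=[
    [0,0,0],
    [0,0,0],
    [0,0,0],
    [0,0,0],
    [0,0,0],
    [0,0,0],
  ],
  xyz=[
    [-0.1,0,0.3],
    [-0.1,0,0.4],
    [-0.05,0,0.4],
    [0,0,0.4],
    [0,0,0],
    [0,0,0],
  ],
  hand=[1,1,1,1,1,1],
)

```text
clock: 4.58
position: [644.8, -220.4, 75.5]
ee_rot: [0.999, 0.044, -0.001, -0.0]
contact_force: [0.4, -0.9, 0.1]
gripper_width: 0.1
grasp_force: 0.0
```

```bash
python3 -c "
from h import *
go(643.3,-220.6,57)"
```

```text
t 4.5833 pos [ 644.8 -220.4   75.5] F [ 0.4 -0.9  0.1] w 0.09182303817733181
yaw 5.1 tilt 0.1 rows of full scale: [-0.06  0.    0.74]
```

>>> apply_moves(
  delta_rot=[
    [0,0,0],
    [0,0,0],
    [0,0,0],
    [0,0,0],
    [0,0,0],
    [0,0,0],
    [0,0,0],
    [0,0,0],
    [0,0,0],
  ],
  xyz=[
    [-0.06,0,0.1],
    [0,0,0.1],
    [0,0,0.1],
    [0,0,0.1],
    [0,0,0.1],
    [0,0,0.1],
    [0,0,0.1],
    [0,0,0],
    [0,0,0],
  ],
  hand=[1,1,1,1,1,1,1,1,1],
)

```text
clock: 5.33
position: [644.4, -221.0, 59.1]
ee_rot: [0.999, 0.044, 0.001, 0.0]
contact_force: [1.6, -0.2, 1.1]
gripper_width: 0.0
grasp_force: 1.1
```

>>> apply_moves(
  delta_rot=[
    [0,0,0],
    [0,0,0],
    [0,0,0],
  ],
  xyz=[
    [0,0,0.06],
    [0,0,0.04],
    [0,0,0],
  ],
  hand=[1,1,1],
)

```text
clock: 5.58
position: [644.7, -221.0, 56.7]
ee_rot: [0.999, 0.044, 0.001, 0.0]
contact_force: [3.0, 0.2, 3.7]
gripper_width: 0.1
grasp_force: 1.7
```

>>> apply_moves(
  delta_rot=[
    [0,0,0],
    [0,0,0],
    [0,0,0],
  ],
  xyz=[
    [0,0,0.05],
    [0,0,0.05],
    [0,0,0],
  ],
  hand=[1,1,1],
)

```text
clock: 5.83
position: [644.8, -221.0, 56.2]
ee_rot: [0.999, 0.044, 0.001, 0.001]
contact_force: [1.3, 1.7, 10.8]
gripper_width: 0.2
grasp_force: 5.2
```

It bottomed out at 11 N. Lifting, then checking the rocker.

>>> apply_moves(
  delta_rot=[
    [0,0,0],
    [0,0,0],
    [0,0,0],
    [0,0,0],
    [0,0,0],
    [0,0,0],
    [0,0,0],
    [0,0,0],
    [0,0,0],
    [0,0,0.9],
    [0,0,0.9],
    [0,0,0.9],
    [0,0,0],
  ],
  xyz=[
    [0,0,-0.3],
    [0,0,-0.6],
    [0,0,-0.8],
    [0,0,-0.8],
    [-0.4,-0.8,-0.6],
    [-0.4,-0.8,0],
    [-0.4,-0.8,0],
    [-0.4,-0.8,0],
    [-0.4,-0.8,0],
    [-0.4,-0.8,0],
    [-0.2,-0.8,0],
    [0,-0.8,0],
    [0,0,0],
  ],
  hand=[1,1,1,1,1,1,1,1,1,1,1,1,1],
)

```text
clock: 6.92
position: [568.8, -64.5, 130.4]
ee_rot: [0.995, -0.097, -0.002, 0.0]
contact_force: [-0.1, 0.0, 0.0]
gripper_width: -0.3
grasp_force: 0.0
```

```bash
python3 -c "
from h import *
go(465.2,133,105)
p=shot('top','top2.png');X=cloud(p);Z=X[...,2]
m=(np.hypot(X[...,0]-621.5,X[...,1]+222.5)<60)&(Z>53)&(Z<75);P=X[m]
print(len(P),np.linalg.lstsq(np.c_[P[:,:2],np.ones(len(P))],P[:,2],rcond=None)[0],P.mean(0),cv2.minAreaRect(P[:,:2].astype(np.float32)))
m=(np.hypot(X[...,0]-576.5,X[...,1]+226.4)<130)&(Z>38)&(Z<70);print(cv2.minAreaRect(X[m][:,:2].astype(np.float32)))
for x in (598,605,612,621,630,636,643):
  m=(abs(X[...,0]-x)<4)&(abs(X[...,1]+222)<10);print(x,np.median(Z[m]))
"
```

```text
t 6.9167 pos [568.8 -64.5 130.4] F [-0.1  0.   0. ] w -0.2724679915512079
yaw -11.2 tilt 0.24 rows of full scale: [-5.59 -6.95  1.03]
334 [-1.46502700e-01 -8.03484489e-03  1.49229354e+02] [ 619.43989423 -222.07187337   60.26404973] ((620.7101440429688, -222.0013427734375), (75.65528869628906, 49.21784210205078), 5.860508918762207)
((580.5943603515625, -268.8826599121094), (200.72499084472656, 173.9100799560547), 5.48854398727417)
598 66.751004007217
605 63.3574079132512
612 63.07481745818542
621 60.453212617155366
630 58.14498727274747
636 57.17380587901232
643 56.144864513987585
```

The rocker is now tilted the other way (on). Next, the square key.

>>> apply_moves(
  delta_rot=[
    [0,0,0],
    [0,0,0],
    [0,0,0],
    [0,0,0],
    [0,0,0],
    [0,0,0],
    [0,0,0],
    [0,0,0],
    [0,0,0],
    [0,0,0],
    [0,0,0],
  ],
  xyz=[
    [-0.6,-0.75,0],
    [-0.7,-0.9,0],
    [-0.7,-0.9,0],
    [-0.7,-0.9,0],
    [-0.7,-0.9,0],
    [-0.7,-0.9,0],
    [-0.7,-0.9,0.2],
    [-0.5,-0.6,0.4],
    [-0.29,-0.2,0.4],
    [0,0,0],
    [0,0,0],
  ],
  hand=[1,1,1,1,1,1,1,1,1,1,1],
)

```text
clock: 7.88
position: [466.6, 129.9, 105.7]
ee_rot: [0.995, -0.097, -0.001, 0.001]
contact_force: [0.1, -0.4, 0.4]
gripper_width: -0.1
grasp_force: 0.0
```

```bash
python3 -c "
from h import *
go(465.2,133.2,86)"
```

```text
t 7.8833 pos [466.6 129.9 105.7] F [ 0.1 -0.4  0.4] w -0.06458450405815741
yaw -11.1 tilt 0.19 rows of full scale: [-0.08 -0.12  0.79]
```

>>> apply_moves(
  delta_rot=[
    [0,0,0],
    [0,0,0],
    [0,0,0],
    [0,0,0],
    [0,0,0],
    [0,0,0],
    [0,0,0],
    [0,0,0],
    [0,0,0],
    [0,0,0],
    [0,0,0],
    [0,0,0],
  ],
  xyz=[
    [-0.06,-0.1,0.2],
    [0,0,0.3],
    [0,0,0.29],
    [0,0,0],
    [0,0,0.08],
    [0,0,0.08],
    [0,0,0.08],
    [0,0,0.08],
    [0,0,0.08],
    [0,0,0.04],
    [0,0,0],
    [0,0,0],
  ],
  hand=[1,1,1,1,1,1,1,1,1,1,1,1],
)

```text
clock: 8.88
position: [466.4, 133.8, 75.5]
ee_rot: [0.995, -0.097, 0.0, -0.0]
contact_force: [0.1, -0.4, 0.3]
gripper_width: 0.1
grasp_force: 0.3
```

>>> apply_moves(
  delta_rot=[
    [0,0,0],
    [0,0,0],
    [0,0,0],
  ],
  xyz=[
    [0,0,0.05],
    [0,0,0.05],
    [0,0,0],
  ],
  hand=[1,1,1],
)

```text
clock: 9.13
position: [466.4, 133.8, 74.8]
ee_rot: [0.995, -0.097, 0.0, 0.0]
contact_force: [-4.4, -1.5, 13.5]
gripper_width: -0.1
grasp_force: 7.1
```

>>> apply_moves(
  delta_rot=[
    [0,0,0],
    [0,0,0],
    [0,0,0],
    [0,0,0],
    [0,0,0],
    [0,0,0],
    [0,0,0],
    [0,0,0],
    [0,0,0],
    [0,0,0],
    [0,0,0],
    [0,0,0],
    [0,0,0],
    [0,0,0],
  ],
  xyz=[
    [0,0,-0.3],
    [0,0,-0.6],
    [0,0,-0.7],
    [0,0,0],
    [0,-0.5,0],
    [0,-0.8,0],
    [0,-0.8,0],
    [0,-0.8,0],
    [0,-0.8,0],
    [0,-0.8,0],
    [0,-0.6,0],
    [-0.04,-0.47,0],
    [0,0,0],
    [0,0,0],
  ],
  hand=[1,1,1,1,1,1,1,1,1,1,1,1,1,1],
)

```text
clock: 10.3
position: [491.8, 270.6, 112.3]
ee_rot: [0.995, -0.097, -0.001, 0.0]
contact_force: [-0.7, -0.7, 0.0]
gripper_width: -0.0
grasp_force: 0.0
```

```bash
python3 -c "
from h import *
go(492.4,270.5,86)
X=cloud(shot('scene','s3.png'));Z=X[...,2]
m=(np.hypot(X[...,0]-465.2,X[...,1]-133)<9)&(Z<100);print(m.sum(),np.median(Z[m]))
"
```

```text
t 10.3 pos [491.8 270.6 112.3] F [-0.7 -0.7  0. ] w -0.009475488395344513
yaw -11.1 tilt 0.09 rows of full scale: [ 0.03 -0.    1.05]
18 77.14883495515531
```

>>> apply_moves(
  delta_rot=[
    [0,0,0],
    [0,0,0],
    [0,0,0],
    [0,0,0],
    [0,0,0],
    [0,0,0],
    [0,0,0],
    [0,0,0],
    [0,0,0],
    [0,0,0],
    [0,0,0],
    [0,0,0],
  ],
  xyz=[
    [0,0,0.3],
    [0,0,0.4],
    [0,0,0.35],
    [0,0,0],
    [0,0,0.08],
    [0,0,0.08],
    [0,0,0.08],
    [0,0,0.08],
    [0,0,0.08],
    [0,0,0.06],
    [0,0,0],
    [0,0,0],
  ],
  hand=[1,1,1,1,1,1,1,1,1,1,1,1],
)

```text
clock: 11.35
position: [492.4, 270.3, 75.6]
ee_rot: [0.995, -0.097, 0.0, 0.0]
contact_force: [0.7, -1.6, 3.5]
gripper_width: -0.0
grasp_force: 1.6
```

>>> apply_moves(
  delta_rot=[
    [0,0,0],
    [0,0,0],
    [0,0,0],
    [0,0,0],
    [0,0,0],
    [0,0,0],
    [0,0,0],
    [0,0,0],
    [0,0,0],
    [0,0,0],
    [0,0,0],
    [0,0,0],
    [0,0,0],
    [0,0,0],
    [0,0,0],
    [0,0,0],
    [0,0,0],
    [0,0,0],
    [0,0,0],
    [0,0,0],
  ],
  xyz=[
    [0,0,0.04],
    [0,0,0.03],
    [0,0,0],
    [0,0,0],
    [0,0,0],
    [0,0,0],
    [0,0,0],
    [0,0,0],
    [0,0,0],
    [0,0,0],
    [0,0,0],
    [0,0,0],
    [0,0,0],
    [0,0,0],
    [0,0,0],
    [0,0,0],
    [0,0,0],
    [0,0,0],
    [0,0,0],
    [0,0,0],
  ],
  hand=[1,1,1,1,1,1,1,1,1,1,1,1,1,1,1,1,1,1,1,1],
)

```text
clock: 13.02
position: [492.5, 270.3, 75.0]
ee_rot: [0.995, -0.097, 0.0, -0.0]
contact_force: [-2.7, -2.5, 9.6]
gripper_width: -0.2
grasp_force: 4.9
```

>>> apply_moves(
  delta_rot=[
    [0,0,0],
    [0,0,0],
    [0,0,0],
    [0,0,0],
    [0,0,0],
    [0,0,0],
    [0,0,0],
    [0,0,0],
    [0,0,0],
    [0,0,0],
    [0,0,0],
    [0,0,0],
    [0,0,0],
    [0,0,0],
  ],
  xyz=[
    [0,0,0],
    [0,0,0],
    [0,0,0],
    [0,0,0],
    [0,0,0],
    [0,0,0],
    [0,0,0],
    [0,0,0],
    [0,0,0],
    [0,0,0],
    [0,0,0],
    [0,0,0],
    [0,0,0],
    [0,0,0],
  ],
  hand=[1,1,1,1,1,1,1,1,1,1,1,1,1,1],
)

```text
clock: 14.18
position: [492.5, 270.3, 75.0]
ee_rot: [0.995, -0.097, 0.0, -0.0]
contact_force: [-2.7, -2.2, 9.8]
gripper_width: -0.1
grasp_force: 4.9
```

>>> apply_moves(
  delta_rot=[
    [0,0,0],
    [0,0,0],
    [0,0,0],
    [0,0,0],
    [0,0,0],
    [0,0,0],
    [0,0,0],
    [0,0,0],
    [0,0,0],
    [0,0,0],
    [0,0,0],
    [0,0,0],
    [0,0,0],
    [0,0,0],
    [0,0,0],
    [0,0,0],
  ],
  xyz=[
    [0,0,-0.2],
    [0,0,-0.4],
    [0,0,-0.7],
    [0,0,-0.9],
    [0,0,-0.9],
    [0,0,-0.9],
    [-0.5,-0.8,-0.8],
    [-0.6,-0.8,-0.5],
    [-0.6,-0.8,0],
    [-0.6,-0.8,0],
    [-0.6,-0.8,0],
    [-0.6,-0.8,0],
    [-0.5,-0.8,0],
    [0,-0.4,0],
    [0,0,0],
    [0,0,0],
  ],
  hand=[1,1,1,1,1,1,1,1,1,1,1,1,1,1,1,1],
)

```text
clock: 15.52
position: [423.2, 437.0, 205.7]
ee_rot: [0.995, -0.097, -0.0, 0.0]
contact_force: [-0.4, 0.1, -0.1]
gripper_width: -0.0
grasp_force: 0.0
```

```bash
python3 -c "
from h import *
p=shot('top','t4.png');X=cloud(p);Z=X[...,2]
for n,c in (('sq',(465.2,133)),('round',(478.6,200.3)),('bar',(492.4,270.5)),('rock+',(643,-221)),('rock-',(600,-224)),('tape rim',(614,219))):
  m=(np.hypot(X[...,0]-c[0],X[...,1]-c[1])<8);print(n,m.sum(),np.median(Z[m]))
m=(np.hypot(X[...,0]-576.5,X[...,1]+226.4)<112)&(Z>38)&(Z<70);print(cv2.minAreaRect(X[m][:,:2].astype(np.float32)))
"
```

```text
sq 32 75.29347311237163
round 35 83.56642243417801
bar 35 83.20388281480001
rock+ 31 56.4956036779012
rock- 34 65.3682197254013
tape rim 33 88.27236452659824
((576.9442138671875, -226.55007934570312), (201.65753173828125, 88.75105285644531), 5.052427768707275)
```

View pics/t4.png

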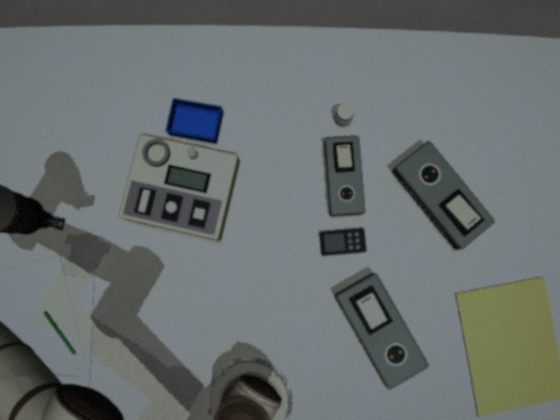

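The arm is clear of everything at about (50,220), and nothing has moved: small box at (343,175), tape at (156,152), jar at (342,114). Square key in, bar and round up, rocker on.

```bash
python3 -c "
from bench import arm
print(arm.job_done())"
```

```text
the job is handed in; nothing more can be done
None
```

The job is handed in: I switched the outlet box on, pressed the square key in, and held the bar key down for over 2 s before releasing it. The last picture showed the round key still up and the box and bystanders where they started. The hand-in returned no verdict.

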